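# Start and close the screw lid of a shielding pot

## Task

The screw lid of the grey shielding pot is only resting loosely on top of its thread. Turn it gently backwards (counterclockwise seen from above) until the thread clicks and the lid drops a little, then forwards (clockwise) until its flange is pulled fully down on the pot's rim, squashing the seal, and let go. Never force it against a hard stop (about 60 N on the thread is too much), never lift it off, and leave the other things where they are.

Things in the scene. Friction and masses are not known exactly. Their poses are not given: they have to be found in the camera images.
- pot: grey painted round shielding pot, 110 mm across, 110 mm tall, on a 128 mm foot, fixed to the bench; origin at the centre of its underside, z up. Its x and y axes do not tell where the thread begins. Hidden in its mouth is a three-start quick thread: forwards from the top of the thread there is only a hard stop and no way down; the way down opens backwards (counterclockwise).
- pot_rim (a point): centre of the mouth at the height of the flat rim, 110 mm above the bench. A rubber seal ring stands 3 mm proud of it. From the click, a forward (clockwise) turn of 1.2 to 1.55 rad brings the flange home: first it sinks 3 mm by itself, then (the last 0.4 rad or so) the thread pulls it down against the springy seal (3 to 10 N, some 0.05 to 0.25 N m to turn), then it is tight on the rim and the torque climbs steeply.
- lid: the lid, about 0.22 kg: aluminium flange 84 mm across, 7 mm thick; on it an upright black bar grip (54 mm long, 14 mm thick, from 7 to 40 mm above the flange's underside); below it a plug with three small pins, sideways play in the mouth about 2 mm. Origin at the centre of the flange's underside, z up, x along the bar.
- lid_grip (a point): point on the lid's axis in the bar grip, 28 mm above the flange's underside (21 mm above the flange's top, 12 mm below the bar's top); x along the bar. A good place to take it from above, fingers either side of the bar's 14 mm.
- lid_flange (a point): centre of the flange's underside: 14.5 mm above the rim while the pins rest on top of the thread, 6 mm once clicked, 0 when home. A backward turn of 0.1 to 1.3 rad, different every time, brings the pins to the thread's openings, where the lid drops 8.5 mm by its weight if held loosely (or followed down). About 0.2 rad further back is a hard stop.
- bottle: bystander: small glass bottle with screw cap, 52 mm across, 95 mm tall; origin at its underside
- jar: bystander: small amber jar, 44 mm across, 50 mm tall; origin at its underside
- cap: bystander: loose bottle cap, 38 mm across, 22 mm tall; origin at its underside
- weight: bystander: brass weight, 40 mm across, 45 mm tall; origin at its underside
- pipette: bystander: hand pipette lying on the bench, about 230 mm long; origin under its middle
Mind the look-alikes: they are no part of the job. What is meant by the lid is not blue, and is the smaller of those in its own colour.

How it is judged:
On the way, in this order (a step that is already met when the one before it is completed fails the run):
1. the thread has clicked: the lid, turned backwards, has dropped from the top of the thread into its openings (z of lid_flange in the frame of pot_rim below 0.008 m and horizontal distance between lid_flange and pot_rim below 0.005 m), for 0.1 s.
2. the lid is turned forwards until its flange is down on the rim (z of lid_flange in the frame of pot_rim below 0.0015 m and horizontal distance between lid_flange and pot_rim below 0.005 m and angle between lid_flange's own z axis and vertical below 0.05 rad), for 0.2 s.
At the end, for the whole second after the job is handed in: the lid's flange lies on the pot's rim within 1.5 mm, centred within 5 mm, level within 0.05 rad, at rest and released (all of step 2 and linear speed of lid below 0.02 m/s); the robot touches nothing.
It fails at once if the lid is forced on the thread or rim with more than 60 N (contact force between lid and pot above 60 N).
It fails at once if the lid is lifted off the thread (more than 22 mm above the rim) (z of lid_flange in the frame of pot_rim above 0.022 m).
It fails at once if a bystander (bottle, jar, cap, weight, pipette) is moved by more than 25 mm (distance of any of bottle, jar, cap, weight, pipette from where it was at the start of the episode above 0.025 m).
It also fails if it takes over 64 s, if anything falls off the work surface, if the arm or the gripper's body presses on something with over 40 N, if the wrist force passes 120 N, or if a joint passes its speed limit or range.

## Robot

A 6-joint arm with a two-finger parallel gripper is mounted at the origin on the work surface. World frame = base frame: x ahead of the robot, y to its left, z up, the work surface at z = 0. Lengths are in m, angles in rad, forces in N, time in s.
With the tool pointing down it reaches from about 0.375 to 0.9 m from the base axis. Payload 3.1 kg.
Tool frame: the origin (TCP) lies on the centre line of the jaws, within the pads' length; the fingertips stand 25 mm ahead of it and the grasp point (between the pads) lies 6 mm ahead of it (manip.tips_ahead is the distance from the TCP to the fingertips, in m); z points along the fingers, y is the direction in which the jaws open and shut (so a half turn about z gives the same grasp; the last joint's range is limited). The gripper opens to 85 mm and grips with 20 to 120 N. Pads are 22 mm wide; open, the fingers measure 114 mm over their backs; the gripper's body (76 mm by 85 mm) begins 54 mm behind the grasp point. The pads swing forward as they close: fully open they stand 13 mm farther back than shut.
Start: joints at [-1.312, 0.527, 1.433, -0, 1.181, -0.178], TCP at [0.264, -0.566, 0.256] pointing down, gripper open.
Joint ranges: [-3.08, 3.08], [-0.75, 2.2], [0.22, 2.44], [-1.43, 4.57], [0, 2.65], [-2.85, 2.85]. Speed limits (rad/s): [2.79, 2.79, 3.14, 3.14, 3.14, 3.14].

## Interface

Orientations are given as a unit quaternion [x, y, z, w].
In Python, from station import manip gives the robot as it stands.
- The arm moves only by the tool play_rows, never from a script. Its argument "steps" is a list that holds one entry, the list of rows, each a list of 6 numbers: the shift along the tool's x, y, z in m, then the turn, a rotation vector about the tool's x, y, z in degrees. In form: [[[x, y, z, rx, ry, rz], ...]]. A call has 1 to 10 rows; each row shifts and turns the commanded pose from where the row before left it, along the tool's axes as they then stand; what a row does not reach is not made up. A row lasts 1/8 s, in which the tool goes at most 62.5 mm and 10.7 degrees, less where a joint would pass 70% of its speed; a pose out of reach is approached as far as the arm can. A call is refused whole if a number of a shift passes 0.0625 or a number of a turn 10.7, either way. A call with a gripper value outside its range is refused whole. "fingers" is the opening, from 0 (shut) to 1 (fully open), set as the call begins (left out, the last holds). The fingers move at their own pace and stop on an object; "squeeze" is the grip in N (left out, the last holds). Time passes only in rows, so rows that do not move let the fingers close. It gives the time, the measured TCP pose, the force and the opening at its end, in the units of the state.
- manip.sense(): the state, without advancing time (a new reading comes with each control period).
- manip.snapshot(name): name is "side" or "top" or "wrist"; returns a dict with "img" (480x640x3 uint8, red, green, blue), "K" (3x3 intrinsics, pixels), "world_from_camera" (4x4, takes a point from camera to world coordinates). Camera axes: x right, y down, z forward; pixel columns grow to the right and rows downward; lengths in m; the calibration is good to about 2 mm. The wrist camera is an equidistant fisheye: a pixel r from the principal point sees the ray r / f radians off the axis. A picture is of the moment at which its call begins. There is no depth.
- manip.sign_off(): hands the job in, once; it reports no verdict.
Trained networks look in a picture, given as the dict that the camera call returned (one of the last four; its "shot" number tells which), for a name from the list of things; names that differ only in an ending like _2 or _b are one class to them, and where a whole thing is asked for, a point or a joint stands for the part that bears it (a point fixed in the world has none). Each returns a list of dicts, best first, with "score" (0 to 1); they miss things now and then, are a little off and sometimes report something else, mostly with a low value. They report only what shows in the picture. A call takes as long as a camera call. They do not tell look-alikes from the thing itself.
- manip.regions_of(label, picture): "pixels" (480x640 bool, what is visible of it) and "rect" ([left, top, right, bottom] in pixels, round what is visible of it).
- manip.pinpoint(label, picture): "point" ([column, row] in pixels: a listed point, or the origin of a listed thing).
The state is a dict: "t": time; "q": joint angles; "qd": joint speeds; "tau": joint torques, N m; "tcp_pos": TCP position; "tool_rot": TCP orientation; "force": force on the tool from outside, world axes, zero at the start; "ft_torque": the same for the moment, N m; "finger_gap": opening from 0.0 (shut) to 1.0 (fully open).
Only numpy, scipy, OpenCV 4.12 (cv2) and the standard library are available. Lean on these libraries where they do the work, as an engineer would, in place of code of your own. Each camera call takes 0.05 s, during which the arm holds its last target.

## Working session

There is one attempt and no reset: what is moved stays moved. The work goes in short steps, Python scripts to look and compute and a tool call to move; the robot and the scene stay as the last step left them, time stands still between calls to the robot, and variables do not carry over. Pictures are saved under pics/ and viewed, and the job is handed in when it is done.

Besides the shell and the picture viewer there is one more tool, called after "Call:" as name(argument=value, ...), one argument or row to a line, values as JSON. play_rows: Moves the arm, as the interface text tells. Its arguments: {"type":"object","properties":{"steps":{"type":"array"},"fingers":{"type":"number"},"squeeze":{"type":"number"}},"required":["steps"]}

```bash
mkdir -p pics; python3 - <<'E'
from station import manip
import cv2
for n in ["top","side","wrist"]:
    p=manip.snapshot(n); cv2.imwrite(f"pics/{n}0.png",p["img"][:,:,::-1])
    print(n,p["K"].round(1).tolist(),p["world_from_camera"].round(4).tolist())
    for l in ["pot","lid","lid_grip","pot_rim"]:
        print(l,[(r["score"],r["point"]) for r in manip.pinpoint(l,p)])
print(manip.sense())
E
```

```text
top [[506.3, 0.0, 319.0], [0.0, 506.3, 244.3], [0.0, 0.0, 1.0]] [[0.027, -0.9859, 0.1652, 0.3916], [-0.9996, -0.0247, 0.0161, 0.0741], [-0.0118, -0.1656, -0.9861, 1.1664], [0.0, 0.0, 0.0, 1.0]]
pot [(0.86, [398.3, 244.7])]
lid [(0.93, [326.0, 269.7]), (0.69, [484.3, 266.5]), (0.64, [406.4, 234.7])]
lid_grip [(0.93, [410.5, 231.2]), (0.79, [488.5, 264.4]), (0.79, [328.8, 271.2])]
pot_rim []
side [[556.6, 0.0, 315.8], [0.0, 556.6, 227.6], [0.0, 0.0, 1.0]] [[0.9507, -0.2239, 0.2147, 0.321], [-0.3099, -0.6596, 0.6848, -0.7227], [-0.0117, -0.7175, -0.6964, 0.9508], [0.0, 0.0, 0.0, 1.0]]
pot [(0.79, [347.0, 326.6])]
lid [(0.68, [293.5, 269.1]), (0.64, [356.3, 401.6]), (0.63, [350.8, 287.8])]
lid_grip [(0.9, [352.3, 278.4]), (0.89, [295.4, 261.4]), (0.82, [361.7, 386.8])]
pot_rim [(0.98, [352.4, 291.6])]
wrist [[371.6, 0.0, 315.4], [0.0, 371.6, 239.2], [0.0, 0.0, 1.0]] [[0.4224, -0.8744, -0.2387, 0.3246], [-0.9064, -0.4074, -0.1113, -0.5389], [0.0001, 0.2634, -0.9647, 0.3732], [0.0, 0.0, 0.0, 1.0]]
pot []
lid []
lid_grip []
pot_rim []
{'t': 0.75, 'q': array([-1.31249557e+00,  5.27437934e-01,  1.43265622e+00, -7.69761057e-06,
        1.18136435e+00, -1.78522924e-01]), 'qd': array([ 8.25055090e-04, -1.25498416e-03,  5.49754840e-04, -7.71585821e-05,
       -1.67440037e-03,  9.97427178e-04]), 'tau': array([ 2.08762567e-04, -4.42221379e+01, -1.78404361e+01, -2.65624503e-04,
        5.87243831e-04, -4.20509963e-06]), 'tcp_pos': array([ 0.26442937, -0.56631725,  0.25636254]), 'tool_rot': array([ 9.76242483e-01,  2.16680892e-01, -8.83050732e-07,  6.71636608e-05]), 'force': array([-0.29569799, -0.24979026,  0.21985211]), 'ft_torque': array([-0.03783187,  0.01474003, -0.02953573]), 'finger_gap': 1.00235771332915}
```

View pics/top0.png

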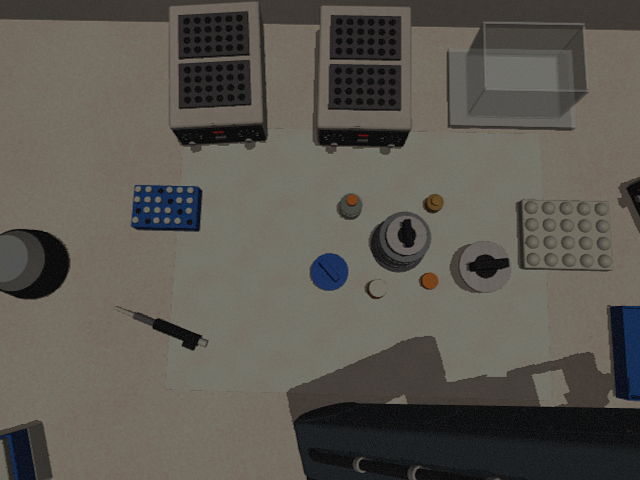

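View pics/side0.png

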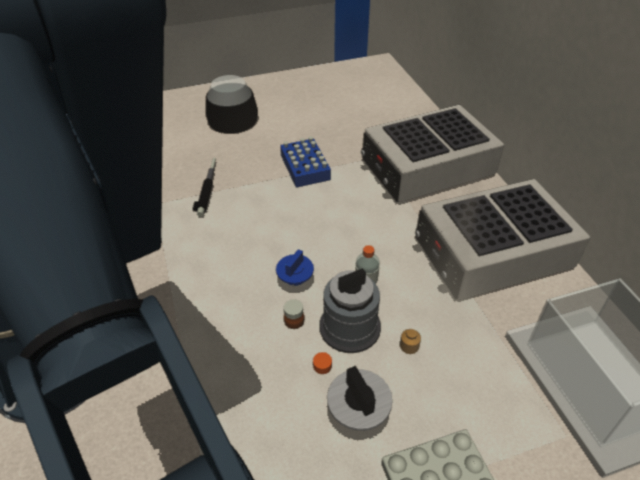

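Three things could be taken for the lid in the top view: the blue one at (328,271), the large aluminium one lying on the bench at (486,265), and the smaller aluminium one on the pot at (408,232). By the description it is the one on the pot. Next I'll check a close crop and measure it.

```bash
cat > h.py <<'E'
import numpy as np
def ray(p,uv):
    K=p["K"];T=p["world_from_camera"]
    d=T[:3,:3]@np.array([(uv[0]-K[0,2])/K[0,0],(uv[1]-K[1,2])/K[1,1],1]);return T[:3,3],d/np.linalg.norm(d)
def atz(p,uv,z):
    o,d=ray(p,uv);return o+d*(z-o[2])/d[2]
def tri(rs):
    A=0;b=0
    for o,d in rs:
        M=np.eye(3)-np.outer(d,d);A=A+M;b=b+M@o
    x=np.linalg.solve(A,b);return x,[np.linalg.norm((np.eye(3)-np.outer(d,d))@(x-o)) for o,d in rs]
E
python3 - <<'E'
from station import manip
import cv2,numpy as np
from h import *
a=manip.snapshot("top");b=manip.snapshot("side")
print(tri([ray(a,(410.5,231.2)),ray(b,(352.3,278.4))]))
c=a["img"][190:290,355:525];s=b["img"][250:360,300:410]
cv2.imwrite("pics/c1.png",cv2.resize(c,None,fx=4,fy=4,interpolation=2)[:,:,::-1])
cv2.imwrite("pics/c2.png",cv2.resize(s,None,fx=5,fy=5,interpolation=2)[:,:,::-1])
for r in manip.regions_of("lid",a): print(r["score"],r["rect"],r["pixels"].sum())
# dark bar fit
g=a["img"].astype(int).max(2); m=np.zeros_like(g,bool); m[210:255,388:428]=g[210:255,388:428]<45
ys,xs=np.nonzero(m); print(len(ys),xs.min(),xs.max(),ys.min(),ys.max())
P=np.array([atz(a,(x,y),.1645)[:2] for x,y in zip(xs,ys)]); print(P.mean(0)); w,v=np.linalg.eigh(np.cov(P.T)); print(w,v[:,1],np.degrees(np.arctan2(v[1,1],v[0,1])))
E
```

```text
(array([ 0.59025416, -0.09360293,  0.15682442]), [np.float64(0.00202251422434974), np.float64(0.0020225142243498113)])
0.67 [460.5, 237.7, 514.5, 296.6] 2197
0.63 [386.3, 214.7, 429.0, 256.0] 1240
0.59 [310.2, 251.9, 346.3, 294.1] 1067
379 388 427 210 254
[ 0.5833728  -0.08283277]
[0.00011225 0.00030697] [-0.95193856  0.30628905] 162.16426691687866
```

View pics/c1.png

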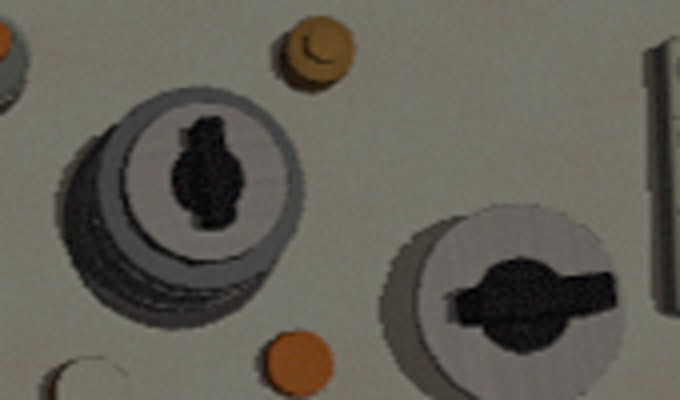

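View pics/c2.png

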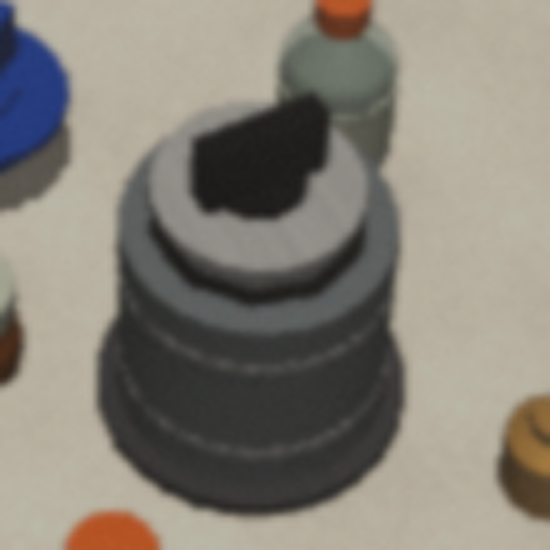

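The crop confirms the smaller aluminium lid on the pot. Its grip point triangulates to (0.590, -0.094, 0.157), against an expected height of 0.1525, and the bar runs roughly along world x. The bar stands on a round dark hub. I'll move to a spot short of the pot and look from the wrist camera.

Call:
play_rows(
  steps=[
    [[0.044,-0.026,0,0,0,0],[0.044,-0.026,0,0,0,0],[0.044,-0.026,0,0,0,0],[0.044,-0.026,0,0,0,0],[0.044,-0.026,0,0,0,0],[0.044,-0.026,0,0,0,0],[0.044,-0.026,0,0,0,0],[0.044,-0.026,0,0,0,0],[0.044,-0.026,0,0,0,0],[0,0,0,0,0,0]],
  ],
)

```text
t: 2.15
tcp_pos: [0.5257, -0.1838, 0.2564]
tool_rot: [0.976, 0.219, 0.0, -0.0]
force: [-0.3, -0.4, -0.4]
finger_gap: 1.003
```

```bash
python3 - <<'E'
from station import manip
import cv2
p=manip.snapshot("wrist"); cv2.imwrite("pics/w1.png",p["img"][:,:,::-1])
print(p["world_from_camera"].round(4).tolist())
print([(r["score"],r["point"]) for r in manip.pinpoint("lid_grip",p)],[(r["score"],r["point"]) for r in manip.pinpoint("lid",p)])
s=manip.sense();print(s["t"],s["tcp_pos"],s["q"],s["force"],s["tool_rot"])
E
```

```text
[[0.4272, -0.8724, -0.2374, 0.5856], [-0.9042, -0.4122, -0.1123, -0.1561], [0.0002, 0.2627, -0.9649, 0.3734], [0.0, 0.0, 0.0, 1.0]]
[(0.97, [219.2, 92.4]), (0.86, [74.5, 117.1]), (0.72, [415.3, 258.3])] [(0.71, [406.8, 248.1]), (0.57, [223.4, 98.9]), (0.56, [89.9, 119.4])]
2.3 [ 0.52394347 -0.18721692  0.25629316] [-5.43743534e-01  4.35283194e-01  1.60636299e+00 -6.50451729e-04
  1.10002485e+00  5.90530005e-01] [-0.12282671  0.14666545  0.68442595] [ 9.76243393e-01  2.16676607e-01 -2.28449896e-04  1.82632177e-04]
```

View pics/w1.png

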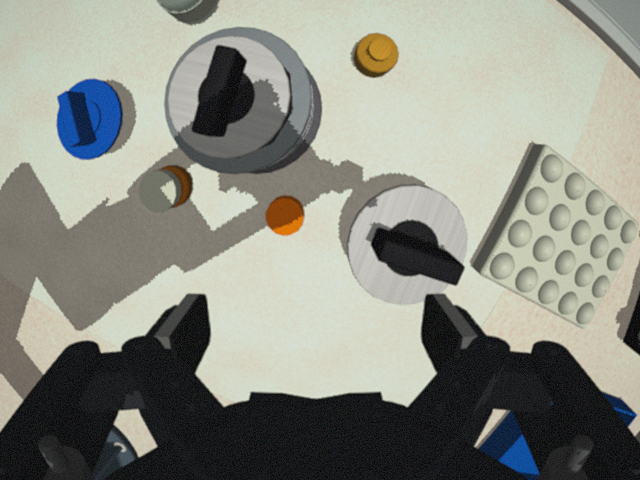

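```bash
cat >> h.py <<'E'
import cv2
def wray(p,uv):
    K=p["K"];T=p["world_from_camera"]
    a=(np.array(uv)-[K[0,2],K[1,2]])/K[0,0];th=np.linalg.norm(a)
    d=T[:3,:3]@np.array([*(a/th*np.sin(th)),np.cos(th)]);return T[:3,3],d
def watz(p,uv,z):
    o,d=wray(p,uv);return o+d*(z-o[2])/d[2]
E
python3 - <<'E'
from station import manip
from h import *
p=manip.snapshot("wrist")
c=p["img"][30:190,150:330].copy();c=cv2.convertScaleAbs(c,alpha=2,beta=10)
cv2.imwrite("pics/w1c.png",cv2.resize(c,None,fx=4,fy=3.75,interpolation=2)[:,:,::-1])
print(watz(p,(219.2,92.4),.1525))
for uv in [(221,46),(245,50),(195,133),(215,136)]: print(watz(p,uv,.1645))
E
```

```text
[ 0.58745692 -0.09505237  0.1525    ]
[ 0.61263861 -0.08761173  0.1645    ]
[ 0.6153747  -0.10178845  0.1645    ]
[ 0.56047787 -0.09472422  0.1645    ]
[ 0.56339272 -0.10665095  0.1645    ]
```

View pics/w1c.png

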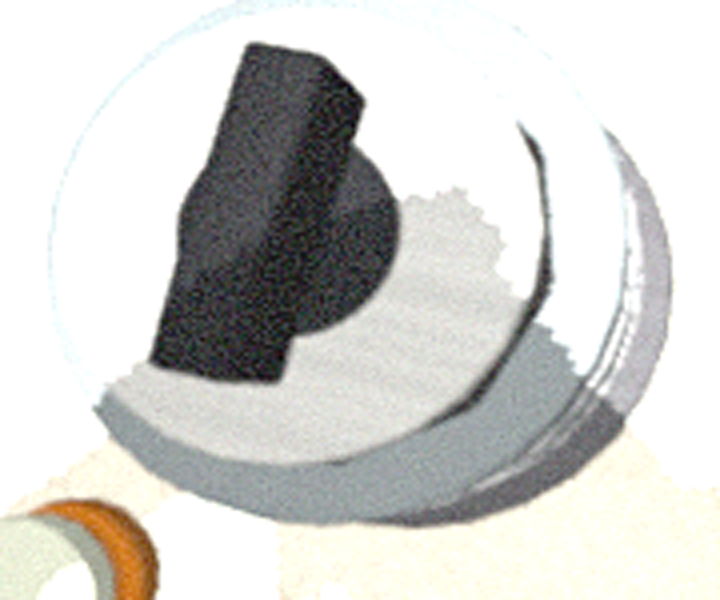

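```bash
python3 - <<'E'
from station import manip
from h import *
p=manip.snapshot("wrist")
P=[watz(p,uv,.1645)[:2] for uv in [(212,41.7),(230.5,45.5),(187.5,126.3)]];print(P)
e=P[0]-P[2];w=P[1]-P[0];print(np.linalg.norm(e),np.linalg.norm(w),np.degrees(np.arctan2(e[1],e[0])),"centre",P[2]+e/2+w/2, watz(p,(219.2,92.4),.1525))
# crude: flange ellipse centre
E
```

```text
[array([ 0.61314239, -0.08189808]), array([ 0.61475924, -0.09326518]), array([ 0.56228774, -0.08930695])]
0.051391498449573095 0.011481514762471001 8.288944543950407 centre [ 0.58852349 -0.09128607] [ 0.58736981 -0.095553    0.1525    ]
```

Call:
play_rows(
  steps=[
    [[0.0325,-0.019,0,0,0,0],[0.0325,-0.019,0,0,0,0],[0.0325,-0.019,0,0,0,0],[0,0,0.02,0,0,8.4],[0,0,0.02,0,0,8.3],[0,0,0,0,0,0]],
  ],
  fingers=0.45,
)

```text
t: 3.15
tcp_pos: [0.587, -0.0948, 0.2148]
tool_rot: [0.997, 0.072, -0.002, -0.001]
force: [-0.2, -0.1, 0.8]
finger_gap: 0.449
```

```bash
python3 - <<'E'
from station import manip
from h import *
p=manip.snapshot("wrist"); cv2.imwrite("pics/w2.png",p["img"][:,:,::-1])
print([(r["score"],r["point"],watz(p,r["point"],.1525)) for r in manip.pinpoint("lid_grip",p)])
s=manip.sense();print(s["t"],s["tcp_pos"],s["q"],s["force"],s["ft_torque"],s["tool_rot"],s["finger_gap"])
q=s["tool_rot"];print("yaw",np.degrees(2*np.arctan2(q[1],q[0])))
E
```

```text
[(0.95, [308.3, 265.9], array([ 0.58956782, -0.09131298,  0.1525    ])), (0.72, [116.4, 278.5], array([0.56435755, 0.01706066, 0.1525    ])), (0.62, [514.4, 323.1], array([ 0.56921634, -0.22002506,  0.1525    ]))]
3.25 [ 0.58852754 -0.09499286  0.2166853 ] [-3.47278015e-01  5.35664680e-01  1.54742024e+00 -9.63527015e-05
  1.05808674e+00  1.07764984e+00] [-0.12005421 -0.55241026 -0.11757945] [ 0.02452119 -0.02910372  0.00226503] [9.97339733e-01 7.28931524e-02 1.75057509e-04 1.24207995e-04] 0.446834996056518
yaw 8.360355014536708
```

View pics/w2.png

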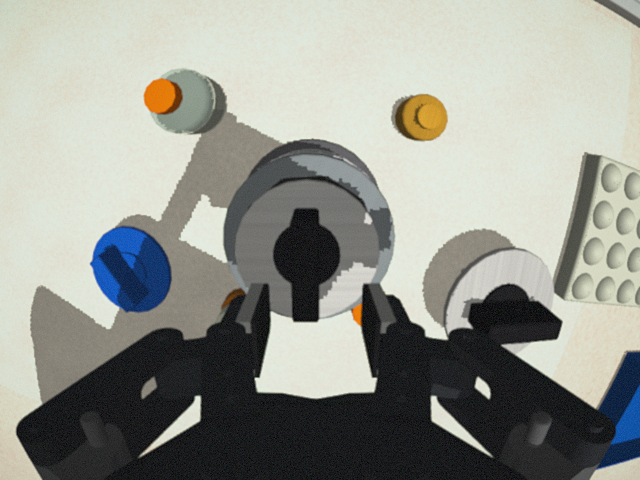

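Bar spans columns 293–319 and rows 209–320, parallel to the jaws and about 4 mm left of centre. I'll shift over, go down and close to a loose fit so the lid can drop freely.

Call:
play_rows(
  steps=[
    [[0,-0.0037,0.01,0,0,0],[0,0,0.015,0,0,0],[0,0,0.015,0,0,0],[0,0,0.0145,0,0,0],[0,0,0,0,0,0],[0,0,0,0,0,0]],
  ],
)

```text
t: 4.0
tcp_pos: [0.5882, -0.0903, 0.1618]
tool_rot: [0.997, 0.073, 0.0, 0.0]
force: [0.7, 0.2, -0.2]
finger_gap: 0.457
```

Call:
play_rows(
  steps=[
    [[0,0,0,0,0,0],[0,0,0,0,0,0],[0,0,0,0,0,0]],
  ],
  fingers=0.21,
  squeeze=20,
)

```text
t: 4.38
tcp_pos: [0.5881, -0.0902, 0.1622]
tool_rot: [0.997, 0.073, 0.0, 0.0]
force: [-0.0, 0.1, 1.0]
finger_gap: 0.21
```

```bash
cat >> h.py <<'E'
def look(tag,cams=("wrist","side")):
    from station import manip
    for n in cams:
        p=manip.snapshot(n);c=p["img"]
        if n=="side": c=cv2.resize(c[230:370,280:430],None,fx=4,fy=4,interpolation=2)
        else: c=cv2.resize(c[140:380,170:460],None,fx=2.5,fy=2.5,interpolation=2)
        cv2.imwrite(f"pics/{tag}_{n}.png",cv2.convertScaleAbs(c,alpha=1.5)[:,:,::-1])
    state()
def state():
    from station import manip
    s=manip.sense();q=s["tool_rot"]
    print(s["t"],"tcp",s["tcp_pos"].round(4),"yaw",np.degrees(2*np.arctan2(q[1],q[0])).round(1),"F",s["force"].round(2),"M",s["ft_torque"].round(3),"gap",round(s["finger_gap"],3),"q6",s["q"][5].round(3))
E
python3 -c "
from h import *
look('a')"
```

```text
4.475 tcp [ 0.588  -0.0902  0.162 ] yaw 8.3 F [-1.06  0.29 -0.68] M [-0.    -0.044 -0.029] gap 0.211 q6 1.086
```

View pics/a_wrist.png

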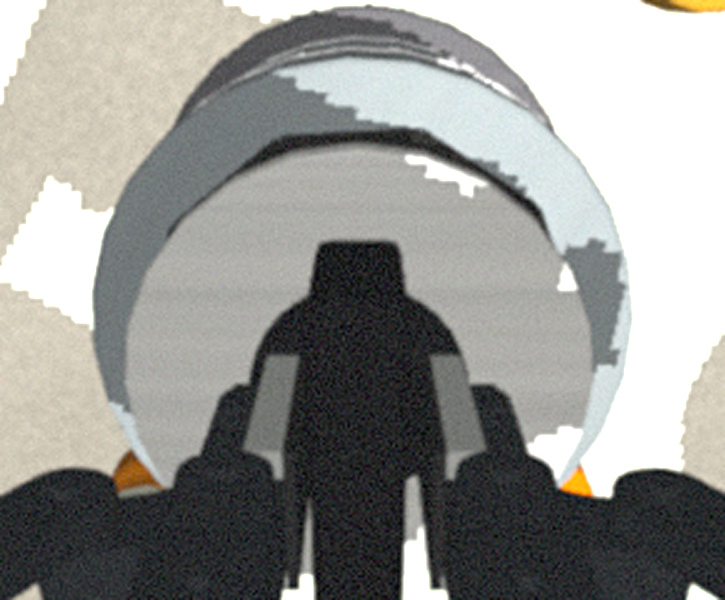

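View pics/a_side.png

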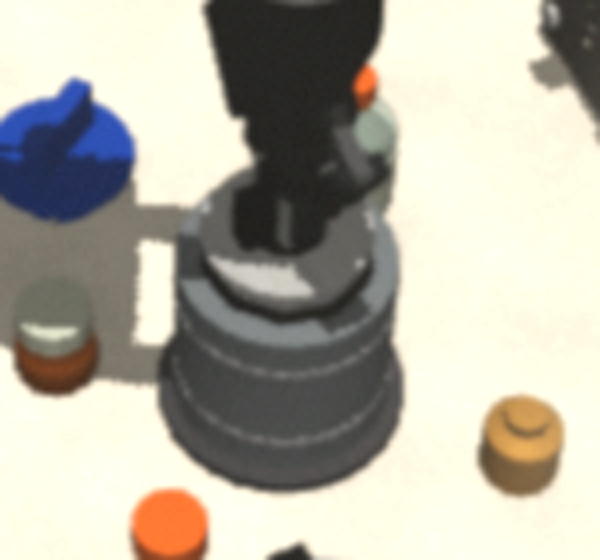

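The jaws stand either side of the bar without touching it (force near zero). The flange has a clear gap over the rim. I'll start turning backwards in small steps.

Call:
play_rows(
  steps=[
    [[0,0,0,0,0,-3],[0,0,0,0,0,-3],[0,0,0,0,0,-3],[0,0,0,0,0,-3]],
  ],
)

```text
t: 4.97
tcp_pos: [0.588, -0.09, 0.1619]
tool_rot: [0.984, 0.177, 0.0, -0.0]
force: [0.8, 0.2, 0.6]
finger_gap: 0.211
```

```bash
python3 -c "
from h import *
look('b')"
```

```text
5.075 tcp [ 0.5879 -0.0901  0.1618] yaw 20.3 F [-0.4   0.28  0.7 ] M [ 0.024  0.025 -0.035] gap 0.208 q6 0.876
```

View pics/b_wrist.png

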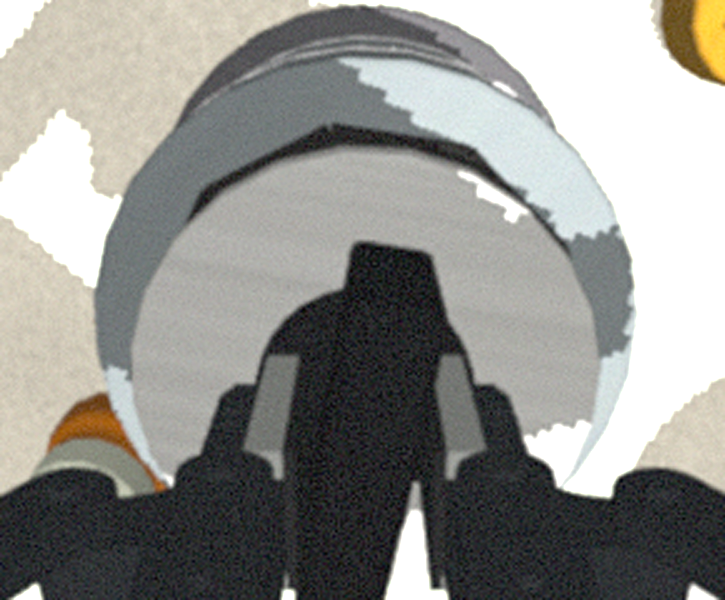

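View pics/b_side.png

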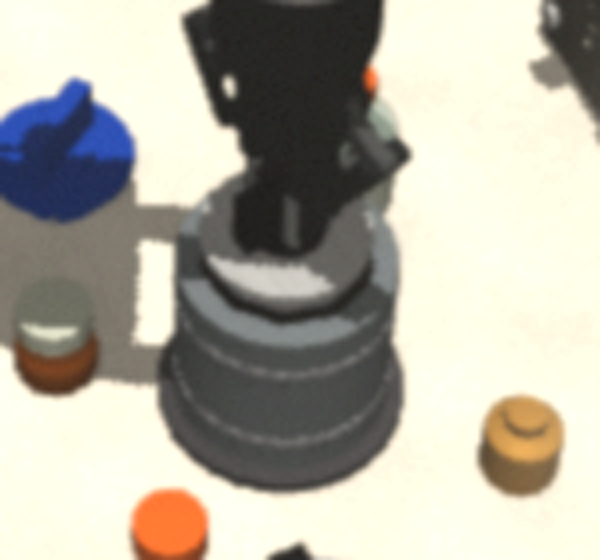

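Call:
play_rows(
  steps=[
    [[0,0,0,0,0,-2],[0,0,0,0,0,-2],[0,0,0,0,0,-2]],
  ],
)

```text
t: 5.45
tcp_pos: [0.588, -0.0902, 0.1618]
tool_rot: [0.973, 0.229, 0.0, 0.0]
force: [0.1, 0.0, -0.4]
finger_gap: 0.212
```

```bash
python3 -c "
from h import *
look('c')"
```

```text
5.55 tcp [ 0.588  -0.0902  0.1618] yaw 26.4 F [-0.21 -0.64 -0.27] M [0.003 0.036 0.016] gap 0.209 q6 0.771
```

View pics/c_wrist.png

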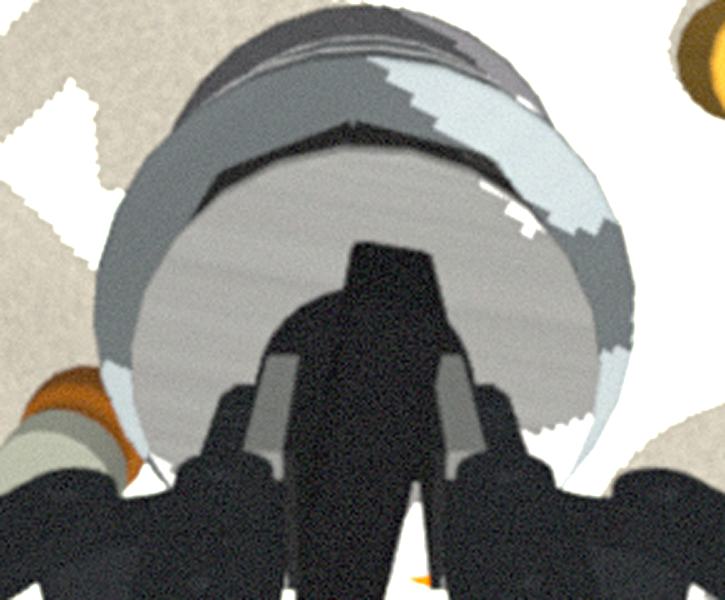

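Call:
play_rows(
  steps=[
    [[0,0,0,0,0,-2],[0,0,0,0,0,-2],[0,0,0,0,0,-2]],
  ],
)

```text
t: 5.92
tcp_pos: [0.588, -0.0902, 0.1619]
tool_rot: [0.96, 0.279, 0.0, 0.0]
force: [0.5, 0.3, 0.5]
finger_gap: 0.209
```

```bash
python3 -c "
from h import *
look('d')"
```

```text
6.025 tcp [ 0.588  -0.0902  0.1618] yaw 32.4 F [ 0.21 -0.69 -0.34] M [ 0.024 -0.043 -0.005] gap 0.208 q6 0.666
```

View pics/d_wrist.png

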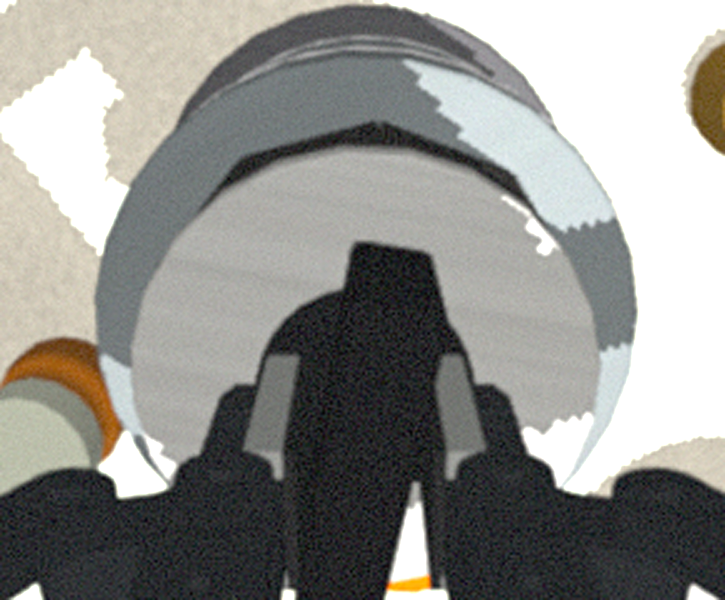

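View pics/d_side.png

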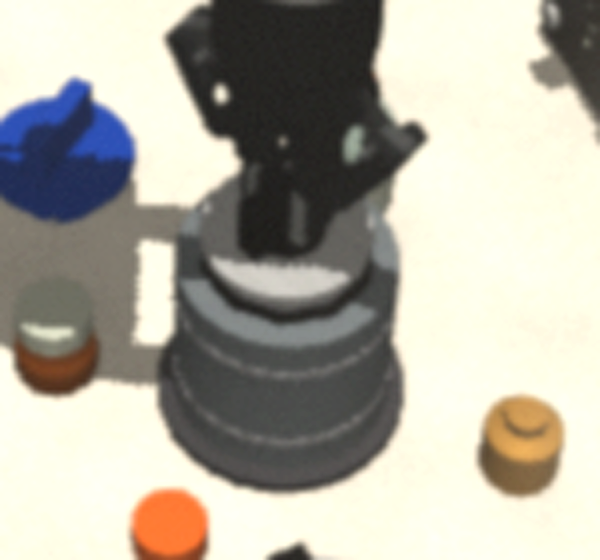

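The lid follows, trailing the tool by about 10°. In the wrist crop the bar end stays put at (345–430, 243), so there is no drop yet. I'll use a template match on that bar end to spot the drop.

```bash
cat >> h.py <<'E'
def drop(tag):
    from station import manip
    r=cv2.cvtColor(cv2.imread("pics/d_wrist.png"),6)[215:330,250:470]
    p=manip.snapshot("wrist")
    c=cv2.convertScaleAbs(cv2.resize(p["img"][140:380,170:460],None,fx=2.5,fy=2.5,interpolation=2),alpha=1.5)[:,:,::-1]
    cv2.imwrite(f"pics/{tag}_wrist.png",c)
    m=cv2.matchTemplate(cv2.cvtColor(np.ascontiguousarray(c),6),r,cv2.TM_CCOEFF_NORMED);_,v,_,l=cv2.minMaxLoc(m)
    print("match",round(v,3),"shift",l[0]-250,l[1]-215);state()
E
```

Call:
play_rows(
  steps=[
    [[0,0,0,0,0,-2],[0,0,0,0,0,-2],[0,0,0,0,0,-2]],
  ],
)

```text
t: 6.4
tcp_pos: [0.588, -0.0902, 0.1618]
tool_rot: [0.944, 0.329, 0.0, 0.0]
force: [-0.3, -0.7, 0.9]
finger_gap: 0.209
```

```bash
python3 -c "
from h import *
drop('e1')"
```

```text
match 0.994 shift 0 0
6.45 tcp [ 0.5879 -0.0902  0.1618] yaw 38.5 F [-0.29  0.42  1.06] M [-0.049 -0.056 -0.059] gap 0.213 q6 0.559
```

Call:
play_rows(
  steps=[
    [[0,0,0,0,0,-2],[0,0,0,0,0,-2],[0,0,0,0,0,-2]],
  ],
)

```text
t: 6.82
tcp_pos: [0.588, -0.0902, 0.1618]
tool_rot: [0.926, 0.378, 0.0, 0.0]
force: [-0.2, 0.7, -0.0]
finger_gap: 0.21
```

```bash
python3 -c "
from h import *
drop('e2')"
```

```text
match 0.993 shift 0 0
6.875 tcp [ 0.5879 -0.0902  0.1618] yaw 44.5 F [ 0.17 -0.26  0.27] M [ 0.008 -0.031 -0.024] gap 0.213 q6 0.454
```

Call:
play_rows(
  steps=[
    [[0,0,0,0,0,-2],[0,0,0,0,0,-2],[0,0,0,0,0,-2]],
  ],
)

```text
t: 7.25
tcp_pos: [0.588, -0.0902, 0.1618]
tool_rot: [0.905, 0.426, 0.0, 0.0]
force: [0.2, -0.3, 0.6]
finger_gap: 0.212
```

```bash
python3 -c "
from h import *
drop('e3')"
```

```text
match 0.994 shift 0 0
7.3 tcp [ 0.5879 -0.0902  0.1618] yaw 50.5 F [-0.17 -0.17  1.05] M [ 0.016 -0.005 -0.024] gap 0.209 q6 0.35
```

Call:
play_rows(
  steps=[
    [[0,0,0,0,0,-2],[0,0,0,0,0,-2],[0,0,0,0,0,-1]],
  ],
)

```text
t: 7.68
tcp_pos: [0.5878, -0.0902, 0.1617]
tool_rot: [0.885, 0.465, -0.0, -0.0]
force: [-0.5, -1.2, -0.5]
finger_gap: 0.211
```

```bash
python3 -c "
from h import *
drop('e4')"
```

```text
match 0.99 shift 0 1
7.725 tcp [ 0.5876 -0.0901  0.1616] yaw 55.4 F [-0.03  0.17  0.62] M [0.07  0.064 0.005] gap 0.211 q6 0.264
```

```bash
python3 -c "
from h import *
look('f')"
```

```text
7.825 tcp [ 0.5876 -0.0901  0.1616] yaw 55.3 F [-0.69 -0.18 -0.79] M [-0.002  0.051 -0.011] gap 0.212 q6 0.265
```

View pics/f_wrist.png

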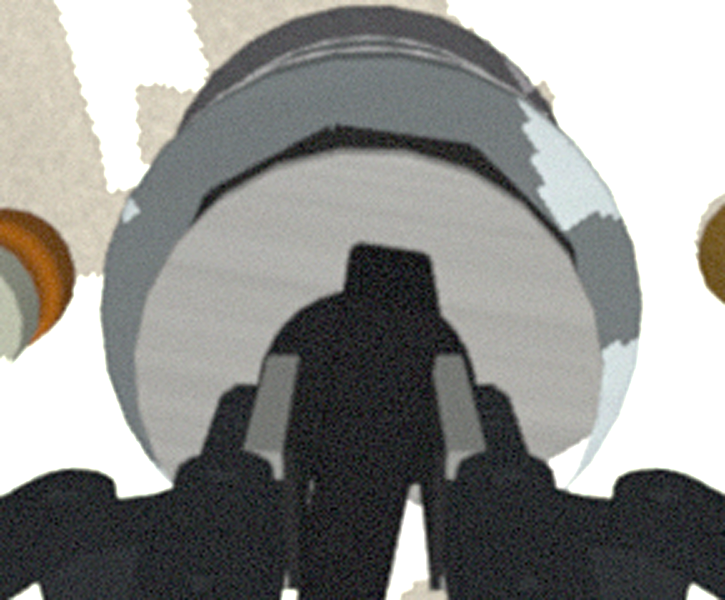

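View pics/f_side.png

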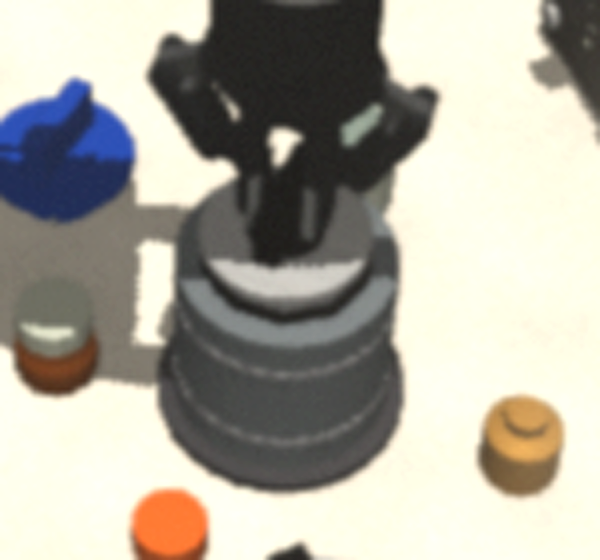

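No drop yet: the dark gap under the flange is unchanged. Continuing.

Call:
play_rows(
  steps=[
    [[0,0,0,0,0,-2],[0,0,0,0,0,-2],[0,0,0,0,0,-1]],
  ],
)

```text
t: 8.2
tcp_pos: [0.5883, -0.0903, 0.1619]
tool_rot: [0.864, 0.503, 0.0, 0.0]
force: [0.4, 0.1, -1.6]
finger_gap: 0.213
```

```bash
python3 -c "
from h import *
drop('e5')"
```

```text
match 0.953 shift -4 -16
8.25 tcp [ 0.5883 -0.0903  0.162 ] yaw 60.4 F [ 0.02 -0.5  -0.2 ] M [-0.04  -0.043 -0.035] gap 0.208 q6 0.176
```

Call:
play_rows(
  steps=[
    [[0,0,0,0,0,-2],[0,0,0,0,0,-1],[0,0,0,0,0,-1]],
  ],
)

```text
t: 8.62
tcp_pos: [0.5884, -0.0904, 0.162]
tool_rot: [0.846, 0.533, 0.0, 0.0]
force: [0.5, -0.5, -0.2]
finger_gap: 0.209
```

```bash
python3 -c "
from h import *
drop('e6')"
```

```text
match 0.977 shift -1 -18
8.675 tcp [ 0.5883 -0.0903  0.162 ] yaw 64.4 F [ 1.1  -1.07  0.02] M [-0.099 -0.192  0.02 ] gap 0.209 q6 0.107
```

```bash
python3 -c "
from h import *
look('g')"
```

```text
8.775 tcp [ 0.5883 -0.0903  0.162 ] yaw 64.3 F [ 0.67 -0.65  0.9 ] M [-0.139 -0.153 -0.066] gap 0.216 q6 0.108
```

View pics/g_wrist.png

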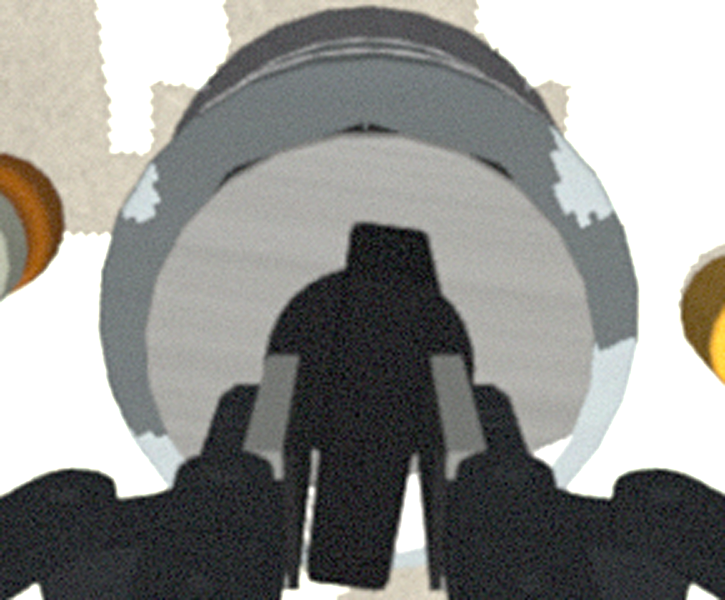

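View pics/g_side.png

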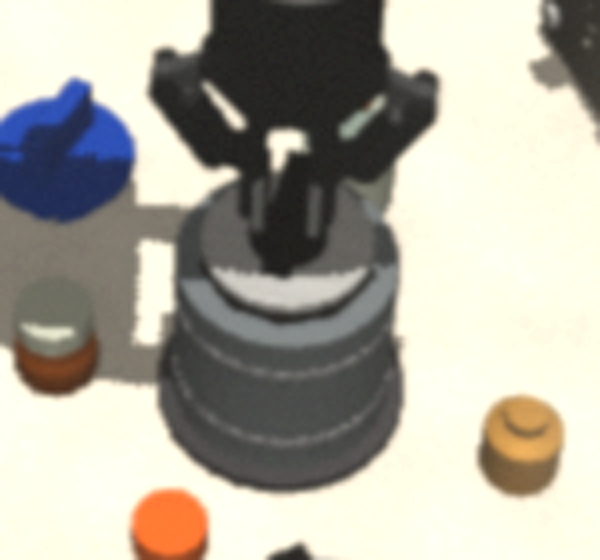

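The click is clear: in the wrist crop the bar end moved from row 243 to 223, the flange shrank from 465 to 443 px (about 8 mm lower), and the side gap narrowed. Next: align with the bar, go down 8 mm and narrow the jaws a little.

Call:
play_rows(
  steps=[
    [[0,0,0.002,0,0,5],[0,0,0.003,0,0,5],[0,0,0.003,0,0,0],[0,0,0,0,0,0]],
  ],
  fingers=0.21,
)

```text
t: 9.28
tcp_pos: [0.5876, -0.09, 0.1535]
tool_rot: [0.889, 0.457, -0.0, -0.0]
force: [0.6, -0.4, -0.0]
finger_gap: 0.212
```

Call:
play_rows(
  steps=[
    [[0,0,0,0,0,0],[0,0,0,0,0,0]],
  ],
  fingers=0.185,
)

```text
t: 9.52
tcp_pos: [0.5878, -0.0901, 0.1538]
tool_rot: [0.89, 0.457, -0.0, -0.0]
force: [0.9, 0.7, 0.2]
finger_gap: 0.182
```

```bash
python3 -c "
from h import *
look('h')"
```

```text
9.625 tcp [ 0.5878 -0.0901  0.1538] yaw 54.3 F [ 0.21 -0.4  -1.01] M [ 0.001 -0.03   0.013] gap 0.188 q6 0.282
```

View pics/h_wrist.png

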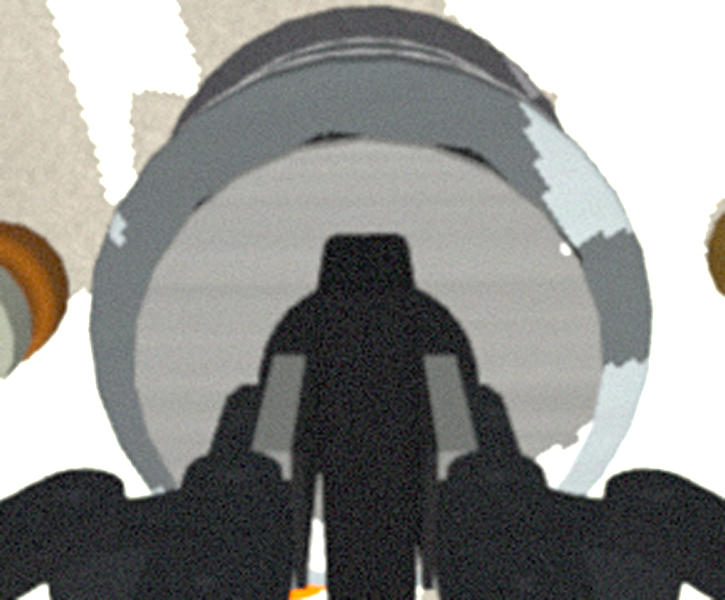

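Aligned. Turning forwards now.

Call:
play_rows(
  steps=[
    [[0,0,0,0,0,4],[0,0,0,0,0,4],[0,0,0,0,0,4],[0,0,0,0,0,4],[0,0,0.0005,0,0,4],[0,0,0.0005,0,0,4]],
  ],
)

```text
t: 10.38
tcp_pos: [0.588, -0.09, 0.1531]
tool_rot: [0.965, 0.261, 0.0, -0.0]
force: [0.9, 0.3, 1.9]
finger_gap: 0.188
```

```bash
python3 -c "
from h import *
look('i')"
```

```text
10.475 tcp [ 0.5879 -0.0901  0.153 ] yaw 30.3 F [-0.34 -0.33 -0.68] M [-0.003 -0.002 -0.006] gap 0.189 q6 0.701
```

View pics/i_wrist.png

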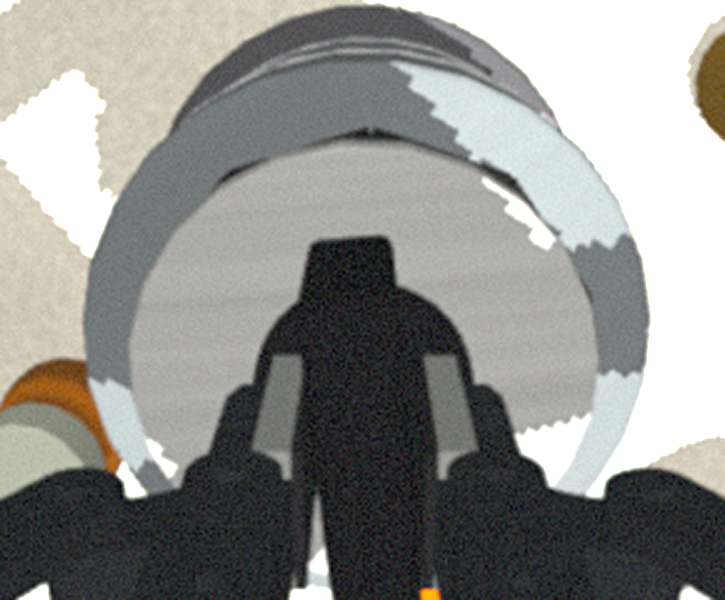

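Call:
play_rows(
  steps=[
    [[0,0,0.0003,0,0,4],[0,0,0.0003,0,0,4],[0,0,0.0003,0,0,4],[0,0,0.0003,0,0,4],[0,0,0.0003,0,0,4],[0,0,0,0,0,0]],
  ],
)

```text
t: 11.22
tcp_pos: [0.5877, -0.0901, 0.1512]
tool_rot: [0.996, 0.091, -0.0, -0.0]
force: [-0.1, 0.8, -0.0]
finger_gap: 0.183
```

```bash
python3 -c "
from h import *
look('j')"
```

```text
11.325 tcp [ 0.5878 -0.0901  0.1512] yaw 10.4 F [-0.4   0.44 -0.78] M [ 0.096  0.09  -0.002] gap 0.188 q6 1.049
```

View pics/j_wrist.png

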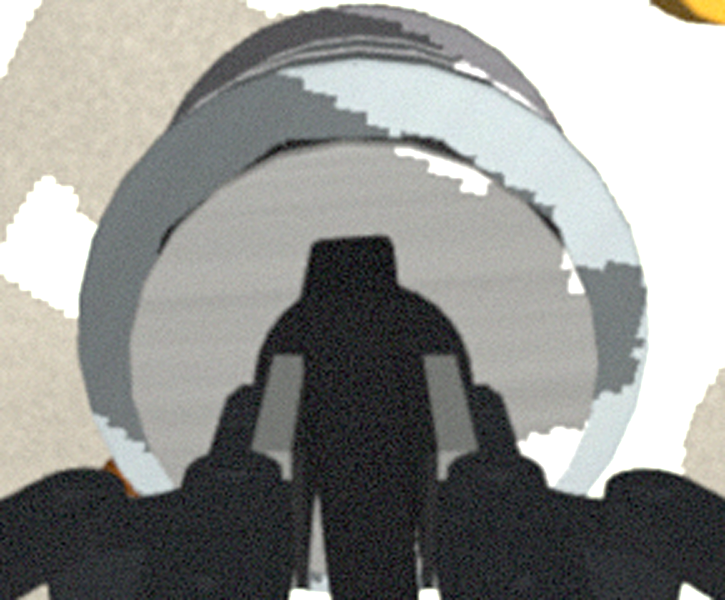

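View pics/j_side.png

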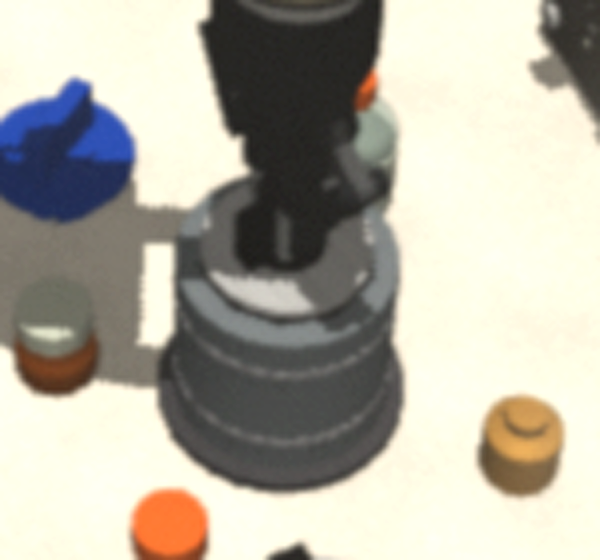

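The lid follows and sinks with the tool: its relative view is unchanged and the side gap is narrower. Continuing.

Call:
play_rows(
  steps=[
    [[0,0,0.0003,0,0,4],[0,0,0.0003,0,0,4],[0,0,0.0003,0,0,4],[0,0,0.0003,0,0,4],[0,0,0,0,0,0]],
  ],
)

```text
t: 11.95
tcp_pos: [0.5882, -0.0903, 0.1505]
tool_rot: [0.999, -0.049, 0.0, 0.0]
force: [0.1, -0.1, 0.9]
finger_gap: 0.187
```

```bash
python3 -c "
from h import *
look('k')"
```

```text
12.05 tcp [ 0.5882 -0.0903  0.1504] yaw -5.6 F [-0.85 -0.22  0.6 ] M [-0.021 -0.075 -0.05 ] gap 0.182 q6 1.328
```

View pics/k_wrist.png

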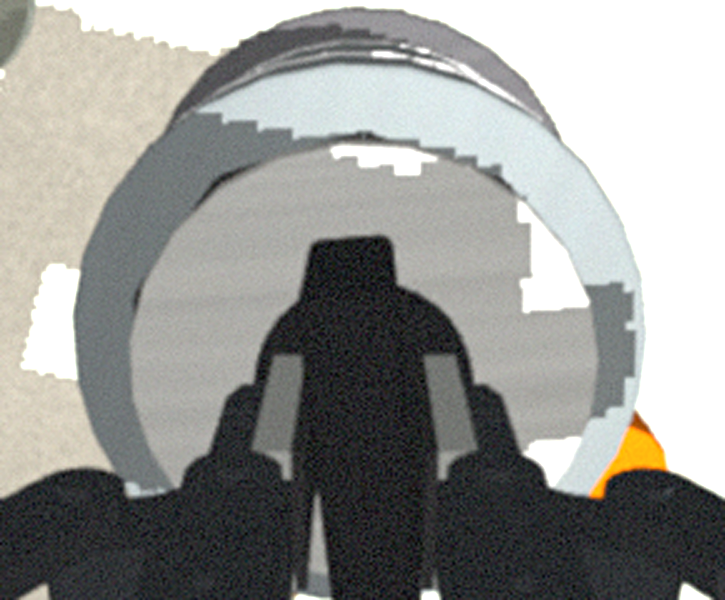

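Call:
play_rows(
  steps=[
    [[0,0,0.0003,0,0,3],[0,0,0.0003,0,0,3],[0,0,0.0003,0,0,3],[0,0,0,0,0,0]],
  ],
)

```text
t: 12.55
tcp_pos: [0.5882, -0.0901, 0.1494]
tool_rot: [0.992, -0.127, 0.0, -0.0]
force: [0.6, 0.2, 2.4]
finger_gap: 0.186
```

```bash
python3 -c "
from h import *
look('l')"
```

```text
12.65 tcp [ 0.5881 -0.0901  0.1494] yaw -14.6 F [0.22 1.13 2.92] M [ 0.171 -0.056  0.145] gap 0.185 q6 1.486
```

View pics/l_wrist.png

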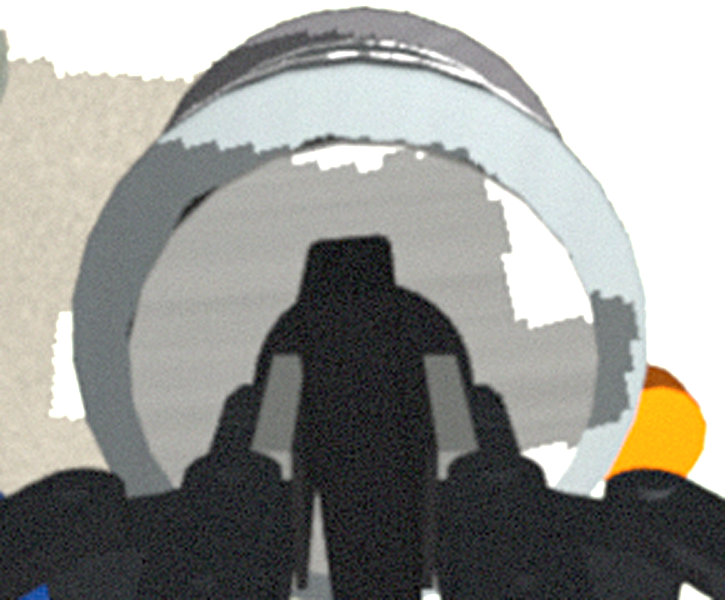

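Call:
play_rows(
  steps=[
    [[0,0,0.0003,0,0,3],[0,0,0.0003,0,0,3],[0,0,0.0003,0,0,3],[0,0,0,0,0,0]],
  ],
)

```text
t: 13.15
tcp_pos: [0.5881, -0.09, 0.1485]
tool_rot: [0.979, -0.204, 0.0, -0.0]
force: [1.3, 2.2, 3.8]
finger_gap: 0.18
```

```bash
python3 -c "
from h import *
look('m')"
```

```text
13.25 tcp [ 0.5881 -0.09    0.1485] yaw -23.6 F [0.2  1.04 4.1 ] M [ 0.324 -0.1    0.118] gap 0.185 q6 1.643
```

View pics/m_wrist.png

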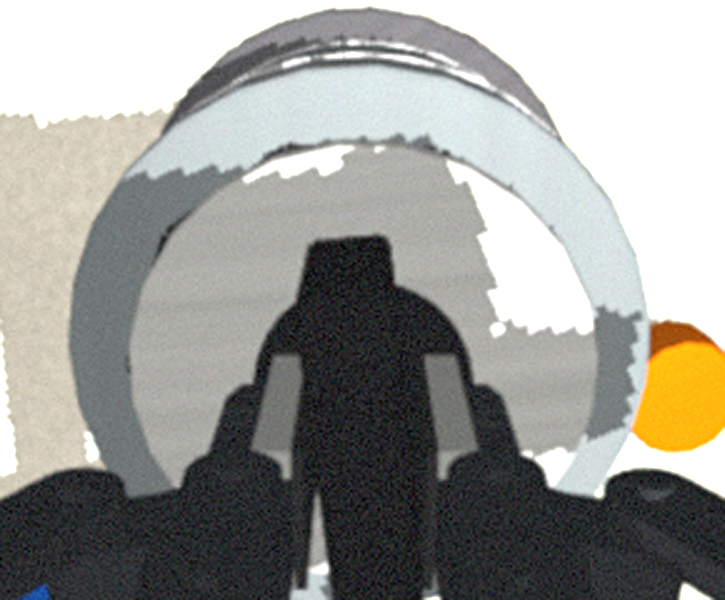

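View pics/m_side.png

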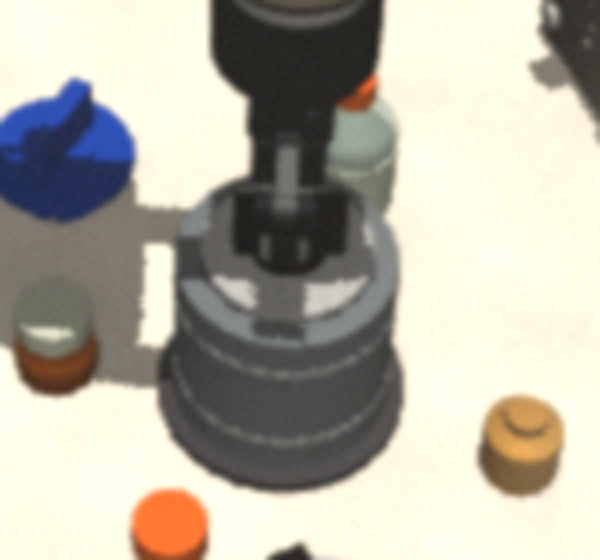

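Seal phase has begun: torque is about 0.13 N m and the upward force about 4 N. Small steps now, watching the torque.

Call:
play_rows(
  steps=[
    [[0,0,0.0002,0,0,2],[0,0,0.0002,0,0,2],[0,0,0,0,0,0]],
  ],
)

```text
t: 13.62
tcp_pos: [0.5881, -0.0901, 0.148]
tool_rot: [0.971, -0.239, 0.0, -0.0]
force: [1.3, 1.6, 3.6]
finger_gap: 0.186
```

```bash
python3 -c "
from h import *
look('n')"
```

```text
13.725 tcp [ 0.5881 -0.0901  0.148 ] yaw -27.7 F [1.2  2.81 4.09] M [ 0.444 -0.112  0.241] gap 0.184 q6 1.714
```

Call:
play_rows(
  steps=[
    [[0,0,0.0002,0,0,2],[0,0,0.0002,0,0,2],[0,0,0,0,0,0]],
  ],
)

```text
t: 14.1
tcp_pos: [0.5882, -0.0899, 0.1479]
tool_rot: [0.962, -0.273, 0.0, -0.0]
force: [1.0, 3.9, 5.9]
finger_gap: 0.186
```

```bash
python3 -c "
from h import *
look('o')"
```

```text
14.2 tcp [ 0.5883 -0.0899  0.1479] yaw -31.7 F [0.45 3.8  5.78] M [ 0.588 -0.123  0.448] gap 0.187 q6 1.784
```

View pics/o_wrist.png

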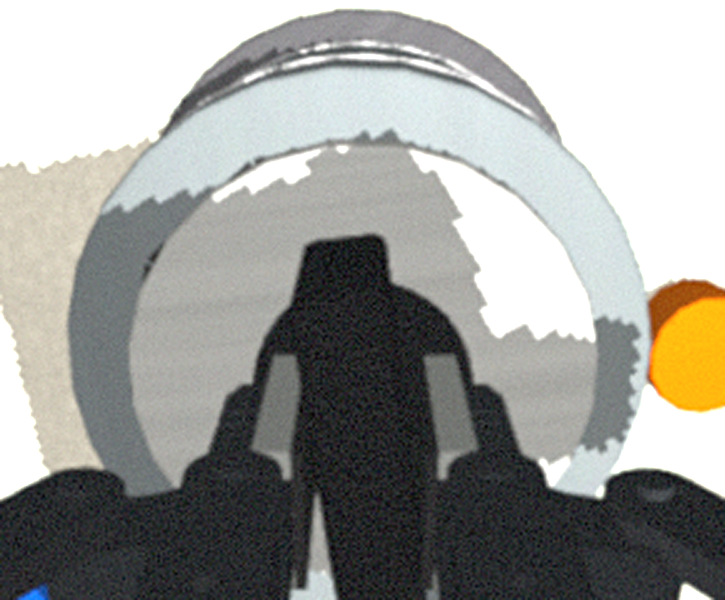

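Torque has jumped to 0.45 N m, above the seal's range, and the estimated sink since the click is 5.9 of 6 mm. So the lid looks home. I'll let go, back off upwards and check.

Call:
play_rows(
  steps=[
    [[0,0,0,0,0,0],[0,0,0,0,0,0],[0,0,0,0,0,0],[0,0,-0.003,0,0,0],[0,0,-0.015,0,0,0],[0,0,-0.02,0,0,0],[0,0,-0.02,0,0,0],[0,0,0,0,0,0]],
  ],
  fingers=0.45,
)

```text
t: 15.2
tcp_pos: [0.5894, -0.0906, 0.2081]
tool_rot: [0.962, -0.273, 0.003, 0.0]
force: [-0.5, 0.6, -0.1]
finger_gap: 0.45
```

```bash
python3 -c "
from h import *
look('p',('side','wrist'))"
python3 - <<'E'
from station import manip
from h import *
p=manip.snapshot("wrist"); cv2.imwrite("pics/p_full.png",p["img"][:,:,::-1])
print([(r["score"],r["point"],watz(p,r["point"],.138)) for r in manip.pinpoint("lid_grip",p)])
E
```

```text
15.3 tcp [ 0.5879 -0.0902  0.2059] yaw -31.7 F [ 0.46 -0.16 -0.39] M [-0.023 -0.007  0.054] gap 0.447 q6 1.784
[(0.86, [317.8, 266.7], array([ 0.58800248, -0.09254827,  0.138     ])), (0.56, [558.9, 173.0], array([ 0.56108424, -0.24028423,  0.138     ])), (0.38, [206.9, 382.7], array([0.55752989, 0.00839133, 0.138     ]))]
```

View pics/p_full.png

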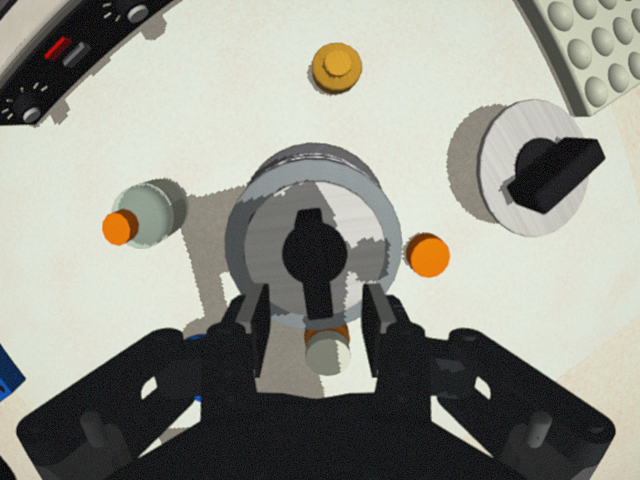

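View pics/p_side.png

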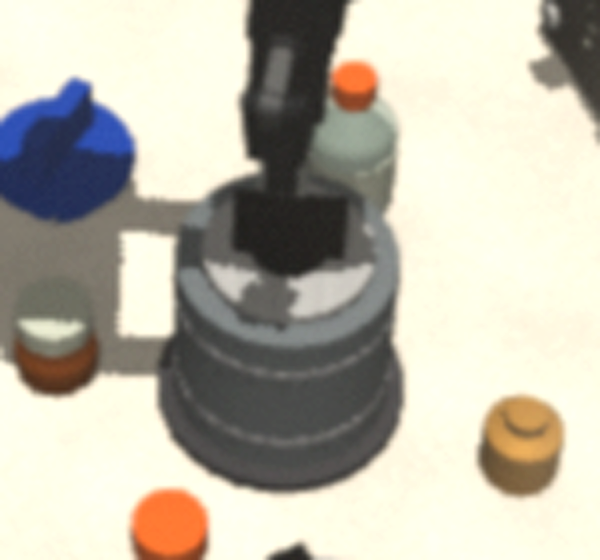

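The lid is released; the bar runs from (309,210) to (319,318), showing no spring-back. I'll back off for clear views, measure the height and compare it with the start.

Call:
play_rows(
  steps=[
    [[0,0,-0.03,0,0,0],[0,0,-0.03,0,0,0],[0.02,0.035,0,0,0,0],[0.03,0.05,0,0,0,0],[0.03,0.05,0,0,0,0],[0.03,0.05,0,0,0,0],[0.03,0.05,0,0,0,0],[0.03,0.05,0,0,0,0],[0,0,0,0,0,0],[0,0,0,0,0,0]],
  ],
)

```text
t: 16.65
tcp_pos: [0.5824, -0.4214, 0.2639]
tool_rot: [0.962, -0.273, -0.001, -0.001]
force: [-0.7, 0.1, 0.1]
finger_gap: 0.449
```

```bash
python3 - <<'E'
from station import manip
from h import *
state()
i0=cv2.imread("pics/side0.png");p=manip.snapshot("side");i1=p["img"][:,:,::-1]
t=manip.snapshot("top")
f=lambda i:cv2.resize(i[250:330,310:400],None,fx=4.4,fy=6,interpolation=2)
cv2.imwrite("pics/q.png",cv2.convertScaleAbs(np.hstack([f(i0),f(np.ascontiguousarray(i1))]),alpha=1.3))
for n,pp,uv in (("lid_grip",p,0),):
  a=manip.pinpoint("lid_grip",p);b=manip.pinpoint("lid_grip",t)
  print([(r["score"],r["point"]) for r in a],[(r["score"],r["point"]) for r in b])
def px(p,X):
    T=np.linalg.inv(p["world_from_camera"]);c=T[:3,:3]@X+T[:3,3];return (p["K"]@c)[:2]/c[2]
for z in (.1525,.144,.138): print(z,px(p,np.array([.588,-.092,z])),px(t,np.array([.588,-.092,z])))
E
```

```text
16.65 tcp [ 0.5824 -0.4214  0.2639] yaw -31.7 F [-0.69  0.13  0.07] M [ 0.012 -0.018 -0.051] gap 0.449 q6 1.342
[(0.73, [352.3, 282.7]), (0.71, [295.3, 260.3]), (0.62, [358.7, 385.4])] [(0.81, [487.9, 264.0]), (0.61, [411.5, 232.1]), (0.56, [330.8, 271.8]), (0.56, [396.7, 244.9]), (0.45, [349.0, 208.3])]
0.1525 [351.83045217 279.28489042] [409.18795134 233.65679307]
0.144 [351.68002073 282.22381481] [408.50899456 234.42948664]
0.138 [351.57485002 284.27849673] [408.03629564 234.96744638]
```

View pics/q.png

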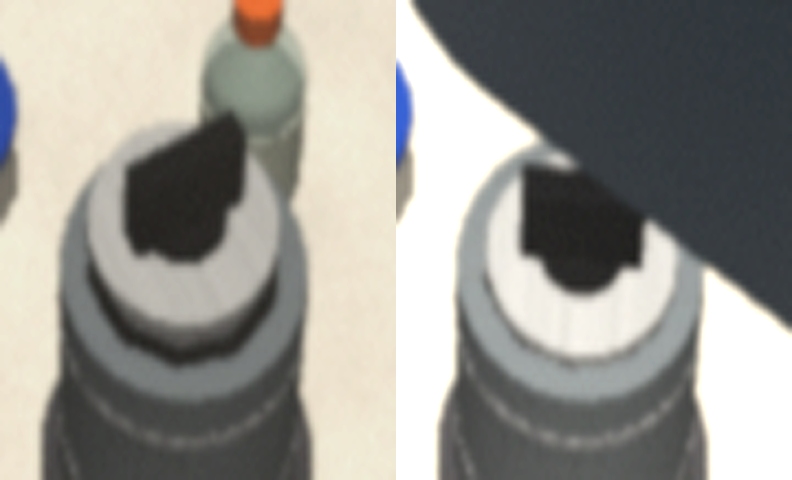

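The gap under the flange is gone. Now a finer, sub-pixel comparison of the hub's and flange's front edges.

```bash
python3 - <<'E'
from station import manip
from h import *
i0=cv2.cvtColor(cv2.imread("pics/side0.png"),6).astype(float)
ims=[manip.snapshot("side")["img"] for _ in range(3)]
i1=np.mean([cv2.cvtColor(np.ascontiguousarray(x),7) for x in ims],0)
for nm,i in(("start",i0),("now",i1)):
    pr=i[285:325,349:354].mean(1);print(nm,pr.round().astype(int).tolist())
    g=i[285:310,349:354].mean(1);a,b=g.min(),np.sort(g)[-4:].mean()
    k=int(np.nonzero(g<(a+b)/2)[0][0]) ;d=np.nonzero((g[:-1]<(a+b)/2)&(g[1:]>=(a+b)/2))[0];print([285+j+((a+b)/2-g[j])/(g[j+1]-g[j]) for j in d])
t=manip.snapshot("top");c=t["img"][190:290,355:525];cv2.imwrite("pics/q2.png",cv2.resize(c,None,fx=4,fy=4,interpolation=2)[:,:,::-1])
E
```

```text
start [29, 29, 29, 30, 31, 31, 31, 33, 65, 119, 139, 141, 142, 142, 141, 141, 141, 139, 128, 97, 75, 65, 53, 37, 32, 45, 77, 92, 96, 95, 92, 79, 62, 54, 54, 55, 55, 61, 75, 68]
[np.float64(293.3759124087591)]
now [29, 28, 29, 29, 29, 29, 29, 29, 31, 32, 33, 33, 35, 70, 137, 174, 184, 186, 186, 186, 186, 186, 186, 177, 136, 108, 114, 124, 127, 127, 122, 104, 82, 73, 71, 72, 72, 81, 99, 90]
[np.float64(298.5563872255489)]
```

View pics/q2.png

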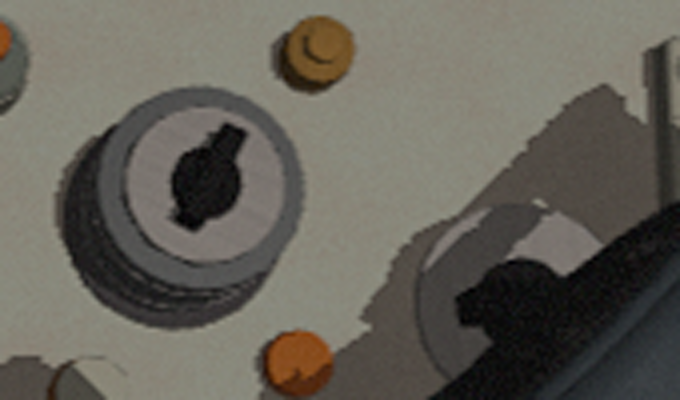

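The edges moved 5.2 px, where 5.0 px is expected for the 14.5 mm sink, but sideways play blurs this. I'll fit the flange as an 84 mm circle in the two saved wrist pictures, start and end.

```bash
cat > fit.py <<'E'
from h import *
from scipy.optimize import least_squares
from scipy.ndimage import map_coordinates,gaussian_filter
K=(371.6,315.4,239.2)
R=np.array([[.4272,-.8724,-.2374],[-.9042,-.4122,-.1123],[.0002,.2627,-.9649]]);n=R[2]/np.linalg.norm(R[2])
e1=np.array([1,0,0])-n[0]*n;e1/=np.linalg.norm(e1);e2=np.cross(n,e1)
def proj(X):
    th=np.arctan2(np.hypot(X[:,0],X[:,1]),X[:,2]);k=K[0]*th/np.hypot(X[:,0],X[:,1]);return np.c_[K[1]+k*X[:,0],K[2]+k*X[:,1]]
def circ(c,r,a): return proj(c+r*(np.cos(a)[:,None]*e1+np.sin(a)[:,None]*e2))
def fit(f,c0,r,pol,angs,w=6):
    g=gaussian_filter(cv2.cvtColor(cv2.imread(f),6).astype(float),.7);c=np.array(c0);
    a=np.radians(angs)
    for it in range(8):
        s=np.linspace(-w,w,8*w+1)
        P=circ(c,r,a);Q=circ(c,r*1.02,a);d=Q-P;d/=np.linalg.norm(d,axis=1)[:,None]
        pts=P[:,None]+s[None,:,None]*d[:,None]
        v=map_coordinates(g,[pts[...,1],pts[...,0]],order=1);gr=np.gradient(v,axis=1)*pol
        k=gr[:,3:-3].argmax(1)+3;E=pts[np.arange(len(a)),k];ok=gr[np.arange(len(a)),k]>0.6
        def res(c):
            P=circ(c,r,a);return np.einsum('ij,ij->i',P-E,d)[ok]
        o=least_squares(res,c,loss="soft_l1",f_scale=.5);c=o.x;w=max(3,w-1)
    return c,ok.sum(),np.median(abs(o.fun)),-n@c,E[ok]
E
python3 - <<'E'
from fit import *
for f,tz,ex in(("pics/w2.png",.2167,.1315),("pics/p_full.png",.2059,.117)):
    H=tz+.1171
    im=cv2.imread(f)
    for nm,r,z,pol in(("flange",.042,ex,-1),("rim",.055,.110,-1)):
        # centre pix guess -> camera coords
        uv=np.array([309,252 if 'w2' in f else 251]);uv=np.array([309,250]) if 'w2' in f else np.array([315,250])
        a=(uv-[K[1],K[2]])/K[0];th=np.linalg.norm(a);dd=np.array([*(a/th*np.sin(th)),np.cos(th)]);c0=dd*(H-z)/(-n@dd)
        angs=np.arange(0,360,2);P=circ(c0,r,np.radians(angs))
        angs=angs[P[:,1]<265]
        c,k,m,dep,E=fit(f,c0,r,pol,angs)
        print(f,nm,"z",H-dep,"n",k,"res",m,"c",c.round(4))
        for x,y in E: cv2.circle(im,(int(round(x)),int(round(y))),0,(0,0,255) if nm=="flange" else (0,255,0),-1)
    cv2.imwrite("pics/fit_"+f[5:],cv2.resize(im[130:340,200:420],None,fx=3,fy=2.8,interpolation=0))
E
```

```text
pics/w2.png flange z 0.1284489056182144 n 96 res 0.2671124920873048 c [-0.0052  0.0075  0.2149]
pics/w2.png rim z 0.11684261825916123 n 54 res 0.6281609056357031 c [-0.0065  0.0037  0.2259]
pics/p_full.png flange z 0.1131327157889016 n 103 res 0.24636379531138405 c [-0.0008  0.0079  0.2197]
pics/p_full.png rim z 0.11450974463402497 n 59 res 0.735218857614132 c [-0.0007  0.0086  0.2184]
```

```bash
python3 -c "
import cv2,numpy as np
a=cv2.imread('pics/fit_w2.png');b=cv2.imread('pics/fit_p_full.png');cv2.imwrite('pics/fit.png',cv2.resize(np.hstack([a,b]),(800,450)))"
```

```text
(no output)
```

View pics/fit.png

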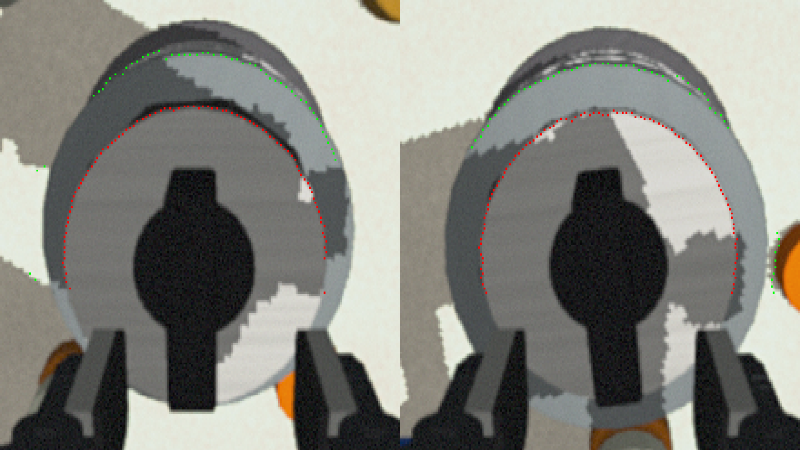

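The circle fits are tight (0.25 px): the flange sank 15.3 mm, against 14.5 mm for fully home. That agrees with the side view and the torque rise, so I'm handing in.

```bash
python3 - <<'E'
from station import manip
from h import state
state();print(manip.sign_off());
E
```

```text
17.05 tcp [ 0.5833 -0.4211  0.2659] yaw -31.6 F [-0.13 -0.33 -1.03] M [-0.022  0.018  0.032] gap 0.449 q6 1.342
the job is handed in; nothing more can be done
None
```

I closed the lid on the grey pot and handed the job in at about 17 s. My checks say the flange is fully down, but `sign_off()` gave no verdict.

**What I did:** I held the lid's bar loosely and turned it back about 0.75 rad until it dropped about 8 mm. Then I turned it forwards 1.2 to 1.4 rad, following it down. I stopped when the torque jumped to 0.45 N m, above the seal's range, then opened the fingers and backed away.

**Last checks:**
- **Height, wrist camera:** the flange sank 15.3 mm from start to end, against 14.5 mm expected for fully home.
- **Height, side camera:** its edges moved 5.2 px, against about 5.0 px expected, and the dark gap under the flange is gone.
- **Clear of the robot:** the arm is well away and the forces on it are near zero.
- **Other things on the bench:** the arm touched none of the bystanders that I could see or feel. I did not measure their positions again.

**Checks that failed or disagreed:**
- The two height measures are good only to about 1 mm, because of sideways play and calibration. The 15.3 mm reading is 0.8 mm more than is physically possible.
- A rougher check of the flange's width in the wrist picture suggested it might be up to 1 mm short of home, still inside the 1.5 mm limit.
- My attempt to fit the pot's rim as a second height reference gave poor results, so I did not use it.

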